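# Check the face of a snap setter in the inspection mirror

### The job

Check the working face of the snap setter on the viewing stand: take the setter by its black head, lower it upright through the round nest until the head rests in it, and let go. Then take the round grip of the mirror's crank and swing the mirror until the little camera sees the setter's face (the bottom end of the hanging setter) in the middle of the mirror. The mirror springs back flat if released, so finish while still holding the crank steady at that angle; leave the jars, the anvil and the other loose things where they are.

Things in the scene. Friction and masses are not known exactly. Their poses are not given: they have to be found in the camera images.
- setter_mid (a point): Snap setter, loose, 0.12 kg, standing upright on the bench: steel rod 16 mm in diameter, 86 mm long, and above it a black round head 21 mm in diameter, 18 mm tall; 104 mm in all. This point is its centre, half-way up (52 mm from either end); z points along it to the head. Once it is seated only the top 14 mm of its head stand clear above the nest's rim, so hold it there.
- setter_face (a point): The setter's working face: the centre of its flat bottom end, with a small dark dimple 9 mm wide. z points up the setter.
- stand: Viewing stand, fixed; place and heading vary. Base plate 360 x 165 x 10 mm. Origin on the bench below the middle of the mirror; z up; y points to the small round camera, which looks along -y at the mirror; x points away from the robot to the rail (78 mm behind, along y, top at 193 mm) that carries the nest. The mirror's pivot is parallel to x, 50 mm above the bench.
- lens (a point): The camera's lens, 50 mm above the bench, at y = 150 mm in the stand's frame; it looks level along the stand's -y straight at the middle of the mirror.
- nest_seat (a point): The nest, fixed: round bush on an arm, anywhere within 28 mm along the rail, 196 mm above the bench. Its 19 mm through hole opens upwards in a funnel, 28 mm wide inside and 36 mm outside at its rim 3.5 mm above this point, which lies on the axis at the funnel's bottom. A seated setter's head rests about 1 mm above it and its face hangs some 85 mm below it. Axes as the stand's.
- mirror (a joint): Angle of the mirror (60 x 58 mm, face through the pivot). 0: flat, face up, kept there by a spring; grows to 1.3 as its face tips to the camera and the crank's top swings to the camera. It takes 0.08 N m at 0, 0.2 N m at 1.3. At angle a the camera looks, by the mirror, along a line rising from the mirror's middle at 2a above the stand's -y (0.785: straight up).
- crank_grip (a point): Middle of the crank's round grip: black bar 12 mm in diameter, 44 mm long, parallel to the pivot, its free end towards the robot; the crank arm is 22 mm beyond this point. In the stand's frame it lies at x = -111 mm and, at mirror angle a, y = -60 cos(a + 0.785) mm, z = 50 + 60 sin(a + 0.785) mm. It may turn between the fingers while the mirror swings.
- sightline: Nothing solid: the camera's line of sight after the mirror. Origin at the middle of the mirror on the pivot; x points along the line on which things are seen by the camera in the middle of the mirror; it turns by twice the mirror's angle. y is parallel to the pivot.
- anvil: Bystander: round steel anvil 43 mm in diameter, 18 mm high; origin under its centre.
- rivet_jar: Bystander: jar with black lid, 55 mm in diameter, 55 mm high; origin under its centre.
- stud_jar: Bystander: jar with white lid, 46 mm in diameter, 60 mm high; origin under its centre.
- needle_tin: Bystander: flat red tin 77 x 113 x 39 mm; origin under its centre.
- burnish_block: Bystander: flat hardwood block 56 x 158 x 22 mm; origin under its centre.
Mind the look-alikes: they are no part of the job. What is shaped like the part that bears setter_mid but green is not meant.

How it is judged:
By the outcome, as a careful person would: the job done as asked, in the order asked, and still so for the second after the job is handed in, while the arm keeps its last pose, push and grip.
It also fails if it takes over 48 s, if anything falls off the work surface, if the arm or the gripper's body presses on something with over 40 N, if the wrist force passes 120 N, or if a joint passes its speed limit or range.

### The arm

A 6-joint arm with a two-finger parallel gripper is mounted at the origin on a cart in front of the work surface, level with it; the furniture and walls round the work are solid. World frame = base frame: x ahead of the robot, y to its left, z up, the work surface at z = 0. Lengths are in m, angles in rad, forces in N, time in s.
With the tool pointing down it reaches from about 0.35 to 0.975 m from the base axis. Payload 4.9 kg.
Tool frame: the origin (TCP) lies midway between the tips of the shut fingers; the grasp point (between the pads) lies 19 mm behind it; z points along the fingers, y is the line along which they close (so a half turn about z gives the same grasp; the last joint's range is limited). The gripper opens to 85 mm and grips with 20 to 120 N. Pads are 22 mm wide; open, the fingers measure 114 mm over their backs; the gripper's body (76 mm by 85 mm) begins 54 mm behind the grasp point. The pads swing forward as they close: fully open they stand 13 mm farther back than shut.
Start: joints at [-1.351, 0.053, 1.613, -0, 1.476, -0.119], TCP at [0.208, -0.589, 0.196] pointing down, gripper open.
Joint ranges: [-3.01, 3.01], [-1.01, 2.22], [0.06, 2.58], [-1.02, 4.17], [0.09, 2.62], [-3.14, 3.14]. Speed limits (rad/s): [2.57, 2.57, 3.14, 3.14, 3.14, 3.14].

### API

Orientations are given as a rotation vector (axis times angle).
In Python, from station import bot gives the robot as it stands. The module is installed in compiled form; this text tells all that it offers.
- The arm moves only by the tool drive_tool, never from a script. Its argument "series" is a list of rows, each an object of numbers: "x", "y", "z": the shift along the tool's x, y, z in units of 40 mm (1.0 is 40 mm); "turn": the turn about the tool's z in units of 8 degrees (1.0 is 8 degrees). A call has 1 to 5 rows; each row is the pose to reach, as a shift and turn from the pose commanded when the call began, along the tool's axes at that moment; what a row does not reach only later rows make up. A row lasts 1/10 s, in which the tool goes at most 50 mm and 8.59 degrees, less where a joint would pass 70% of its speed; a pose out of reach is approached as far as the arm can. A call with a gripper value outside its range is refused whole. "grip" is the finger opening in mm, from 0 to 85.4, set as the call begins (left out, the last holds). The fingers move at their own pace and stop on an object; the grip force is fixed at half the most. Time passes only in rows, so rows that repeat a pose let the fingers close. It gives the time, the measured TCP pose, the force, the opening and the grip force at its end, in the units of the state.
- bot.state(): the state, without advancing time (a new reading comes with each control period).
- bot.grab_frame(name): name is "side" or "top" or "wrist"; returns the picture (420x560x3 uint8, red, green, blue); there is no depth.
- bot.get_calibration(name): a dict with "K" (3x3 intrinsics, pixels), "rvec" (rotation vector, rad) and "tvec" (3), from world to camera coordinates, as OpenCV has them; the wrist camera has in their place "mount" (4x4, takes a point from camera to tool coordinates, whose origin is the TCP and whose axes are the flange's). Camera axes: x right, y down, z forward; pixel columns grow to the right and rows downward; lengths in m; the calibration is good to about 2 mm. A picture is of the moment at which its call begins: read the wrist's pose just before it. get_calibration takes no time and is no camera call.
- bot.sign_off(): hands the job in; it is judged then, once.
The state is a dict: "t": time; "qpos": joint angles; "joint_velocities": joint speeds; "effort": joint torques, N m; "position": TCP position; "tool_rot": TCP orientation; "force": force on the tool from outside, world axes, zero at the start; "moment": the same for the moment, N m; "width": finger opening in m; "grip_force": force on a finger pad.
Only numpy, scipy, OpenCV 4.12 (cv2) and the standard library are available. Lean on these libraries where they do the work, as an engineer would, in place of code of your own. Each camera call takes 0.05 s, during which the arm holds its last target. There are 200 camera calls.

## Working session

There is one attempt and no reset: what is moved stays moved. The work goes in short steps, Python scripts to look and compute and a tool call to move; the robot and the scene stay as the last step left them, time stands still between calls to the robot, and variables do not carry over. Pictures are saved under pics/ and viewed, at most 10 in all, crops included, and the job is handed in when it is done.

Besides the shell and the picture viewer there is one more tool, called by a JSON object that holds its "fn" and its "kwargs", one argument or row to a line. drive_tool: Moves the arm, as the interface text tells. Its arguments: {"type":"object","properties":{"series":{"type":"array","items":{"type":"object","properties":{"x":{"type":"number"},"y":{"type":"number"},"z":{"type":"number"},"turn":{"type":"number"}}}},"grip":{"type":"number"}},"required":["series"]}

```bash
mkdir -p pics
cat > h.py <<'E'
import numpy as np, cv2
from station import bot
def cam(name, st=None):
    c=bot.get_calibration(name); K=np.array(c["K"])
    if name=="wrist":
        st=st or bot.state(); T=np.eye(4); T[:3,:3]=cv2.Rodrigues(np.array(st["tool_rot"],float))[0]; T[:3,3]=st["position"]
        M=T@np.array(c["mount"]); return K,M[:3,:3],M[:3,3]
    R=cv2.Rodrigues(np.array(c["rvec"],float))[0]; return K,R.T,-R.T@np.array(c["tvec"]).ravel()
def ray(C,uv):
    K,R,o=C; d=R@np.linalg.inv(K)@np.array([uv[0],uv[1],1.]); return o,d/np.linalg.norm(d)
def onz(C,uv,z):
    o,d=ray(C,uv); return o+d*(z-o[2])/d[2]
def tri(*ps):
    A=0;b=0
    for C,uv in ps:
        o,d=ray(C,uv); P=np.eye(3)-np.outer(d,d); A=A+P; b=b+P@o
    return np.linalg.solve(A,b)
def proj(C,p):
    K,R,o=C; q=K@(R.T@(np.array(p)-o)); return q[:2]/q[2]
def snap(name,fn):
    im=bot.grab_frame(name); cv2.imwrite("pics/"+fn,cv2.cvtColor(im,cv2.COLOR_RGB2BGR)); return im
E
python3 - <<'E'
from h import *
print(bot.state())
for n in("side","top"):
    snap(n,n+"0.png"); C=cam(n); print(n,C[0].round(1).tolist(),C[1][:,2].round(3),C[2].round(3))
print(bot.get_calibration("wrist"))
E
```

```text
{'t': 0.0, 'qpos': array([-1.35100301e+00,  5.33518512e-02,  1.61432615e+00, -1.60399601e-06,
        1.47601876e+00, -1.19025797e-01]), 'joint_velocities': array([ 0.00196915,  0.00126603, -0.00101572,  0.00040476,  0.00112028,
        0.00043193]), 'effort': array([-3.60304948e-04, -3.93691921e+01, -3.70173848e+01, -9.65873483e-05,
        7.15765374e-03, -8.20888232e-06]), 'position': array([ 0.20756082, -0.58876833,  0.19434702]), 'tool_rot': array([-3.09454783e+00, -5.29319687e-01,  1.68845244e-04]), 'force': array([ 0.45835257, -0.69594498, -0.90278795]), 'moment': array([-0.02109105, -0.00028335, -0.02583122]), 'grip_force': 0.0, 'width': 0.08532351338453666}
side [[396.8, 0.0, 280.9], [0.0, 396.8, 207.0], [0.0, 0.0, 1.0]] [ 0.221  0.773 -0.595] [ 0.288 -0.849  0.758]
top [[459.6, 0.0, 271.3], [0.0, 459.6, 207.2], [0.0, 0.0, 1.0]] [ 0.096 -0.011 -0.995] [ 0.352 -0.024  1.662]
{'K': array([[344.74377435,   0.        , 276.06708268],
       [  0.        , 344.74377435, 203.61200006],
       [  0.        ,   0.        ,   1.        ]]), 'mount': array([[ 1.19719679e-03, -9.52191711e-01, -3.05498793e-01,
         7.84297908e-02],
       [ 9.99999266e-01,  1.19745829e-03,  1.86534454e-04,
        -7.05051239e-04],
       [ 1.88205502e-04, -3.05498792e-01,  9.52192445e-01,
        -1.79305504e-01],
       [ 0.00000000e+00,  0.00000000e+00,  0.00000000e+00,
         1.00000000e+00]])}
```

View pics/top0.png

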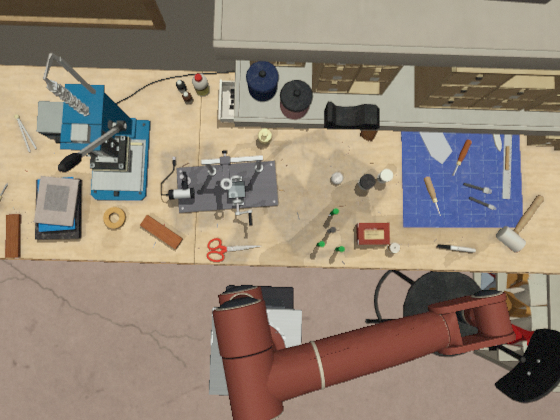

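View pics/side0.png

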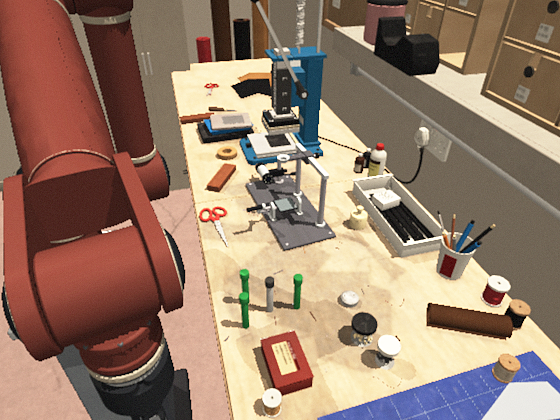

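The top view shows the stand at about (228,187), with the camera to its left at (180,193) and the crank near (240,208). Three green look-alikes surround the setter at about (333,230). In the side view the setter is at (269,295) and the stand at (290,205). I'll zoom in on both.

Run:
```python
import cv2,numpy as np
t=cv2.imread("pics/top0.png");s=cv2.imread("pics/side0.png")
def c(im,x,y,w,h,f):
    return cv2.resize(im[y:y+h,x:x+w],None,fx=f,fy=f,interpolation=cv2.INTER_CUBIC)
a=c(t,160,145,133,100,3); b=c(t,300,200,66,50,6)[:300,:399]
d=c(s,240,130,100,75*1+40,4)[:, :399]; e=c(s,225,260,100,75,4)
out=np.zeros((600,800,3),np.uint8)
out[:300,:399]=a; out[:b.shape[0],400:400+b.shape[1]]=b
d=c(s,240,145,133,100,3); out[300:600,:399]=d; out[300:600,400:800]=e
cv2.imwrite("pics/z0.png",out)
```

```text
(no output)
```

View pics/z0.png

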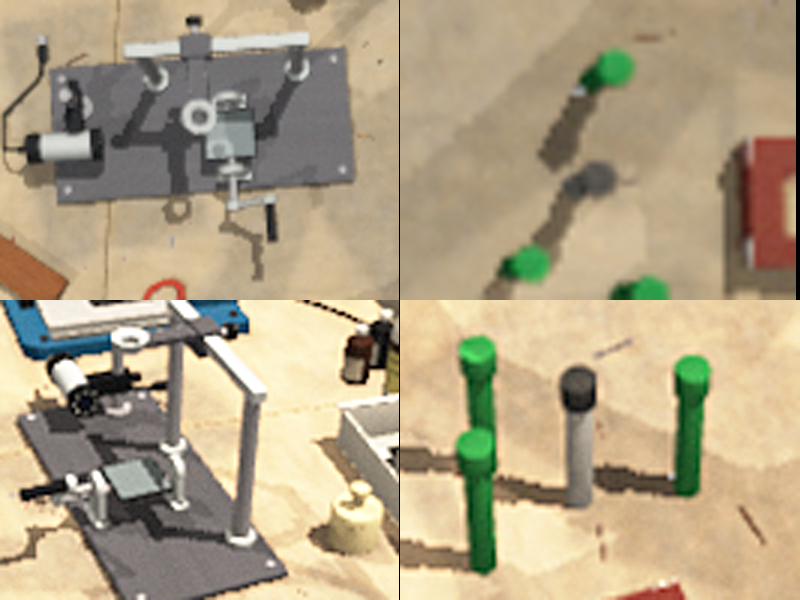

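Run:
```python
from h import *
T=cam("top");S=cam("side")
print("head",tri((T,(333.2,229.8)),(S,(269.5,278.8))),onz(T,(333.2,229.8),.104),onz(S,(269.5,278.8),.104))
c=[onz(T,u,.01) for u in[(176.7,168.7),(275,160.7),(278.3,205.7),(179,212.7)]]
for p in c: print(p)
y=(c[0]-c[1]+c[3]-c[2]);print("ydir",np.arctan2(y[1],y[0]),"plate centre",np.mean(c,0))
x=(c[0]-c[3]+c[1]-c[2]);print("xdir",np.arctan2(x[1],x[0]))
print("nest",tri((T,(226.3,184)),(S,(283.3,157.7))),onz(T,(226.3,184),.1995))
print("crank",onz(T,(250.3,219),.092))
# mirror centre
print("mirror",onz(T,(160+229/3,145+138/3),.05))
print("lens",onz(T,(160+103/3,145+145/3),.05))
```

```text
head [ 0.43267358 -0.25304024  0.10557146] [ 0.43222744 -0.25318015  0.104     ] [ 0.43355759 -0.25165435  0.104     ]
[0.64311026 0.305037   0.01      ]
[ 0.68312578 -0.05091993  0.01      ]
[ 0.51861463 -0.0671562   0.01      ]
[0.48321734 0.28930597 0.01      ]
ydir 1.6762581670591716 plate centre [0.582017   0.11906671 0.01      ]
xdir 0.09822447421197594
nest [0.56593497 0.10644833 0.19624038] [0.56474671 0.10630197 0.1995    ]
crank [0.46194431 0.02956252 0.092     ]
mirror [0.56254794 0.08339253 0.05      ]
lens [0.55001324 0.2309771  0.05      ]
```

{"fn": "drive_tool", "kwargs": {
  "series": [
    {"x": 8.1, "y": -6.05, "z": 0.6, "turn": 1.7},
    {"x": 8.1, "y": -6.05, "z": 0.6, "turn": 1.7},
    {"x": 8.1, "y": -6.05, "z": 0.6, "turn": 1.7},
    {"x": 8.1, "y": -6.05, "z": 0.6, "turn": 1.7},
    {"x": 8.1, "y": -6.05, "z": 0.6, "turn": 1.7}
  ],
  "grip": 50
}}

```text
t: 0.6
position: [0.3472, -0.3802, 0.1802]
tool_rot: [-3.137, -0.158, 0.0]
force: [2.0, -0.0, 0.3]
width: 0.0498
grip_force: 0.0
```

```bash
cat >> h.py <<'E'
def go(p,yaw=0.102):
    st=bot.state(); R=cv2.Rodrigues(np.array(st["tool_rot"],float))[0]
    y0=np.arctan2(R[1,0],R[0,0])
    print("t",st["t"],"pos",st["position"].round(4),"yaw",round(y0,4),"tilt",R[:,2].round(4),"F",np.round(st["force"],1),"w",round(st["width"],4))
    print("units",(R.T@(np.array(p)-st["position"])/.04).round(3),"turn",round(-np.degrees(yaw-y0)/8,3))
E
python3 -c "
from h import *
go((.4327,-.2525,.17))"
```

```text
t 0.6 pos [ 0.3472 -0.3802  0.1802] yaw 0.1008 tilt [-1.e-04  6.e-04 -1.e+00] F [ 2.  -0.   0.3] w 0.0498
units [ 2.448 -2.96   0.256] turn -0.009
```

{"fn": "drive_tool", "kwargs": {
  "series": [
    {"x": 2.4, "y": -2.95, "z": 0.25},
    {"x": 2.4, "y": -2.95, "z": 0.25},
    {"x": 2.4, "y": -2.95, "z": 0.25},
    {"x": 2.4, "y": -2.95, "z": 0.25},
    {"x": 2.4, "y": -2.95, "z": 0.25}
  ]
}}

```text
invalid input
```

```bash
python3 -c "
from h import *
go((.4327,-.2525,.17))
st=bot.state();C=cam('wrist',st);im=snap('wrist','w1.png')
np.save('w1.npy',np.array([*C[1].ravel(),*C[2]]))
print(proj(C,(.4327,-.2525,.104)))
"
```

```text
t 0.6 pos [ 0.3472 -0.3802  0.1802] yaw 0.1008 tilt [-1.e-04  6.e-04 -1.e+00] F [ 2.  -0.   0.3] w 0.0498
units [ 2.448 -2.96   0.256] turn -0.009
[105.2550147   62.77980611]
```

View pics/w1.png

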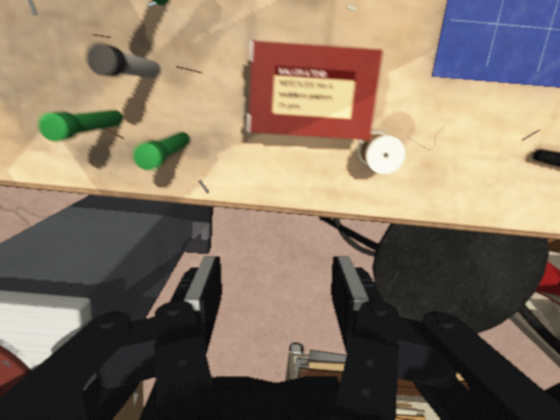

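The wrist view shows the setter's black head at (103,59), close to the predicted (105,63), with the greens at (57,125) and (150,155). That move was refused, so I'll resend it with every field filled in.

{"fn": "drive_tool", "kwargs": {
  "series": [
    {"x": 2.4, "y": -2.95, "z": 0.25, "turn": 0},
    {"x": 2.4, "y": -2.95, "z": 0.25, "turn": 0},
    {"x": 2.4, "y": -2.95, "z": 0.25, "turn": 0},
    {"x": 2.4, "y": -2.95, "z": 0.25, "turn": 0},
    {"x": 2.4, "y": -2.95, "z": 0.25, "turn": 0}
  ],
  "grip": 50
}}

```text
t: 1.15
position: [0.4304, -0.2541, 0.1703]
tool_rot: [-3.137, -0.164, 0.002]
force: [0.3, -0.3, 0.3]
width: 0.0498
grip_force: 0.0
```

```bash
python3 -c "
from h import *
go((.4327,-.2525,.17))
st=bot.state();C=cam('wrist',st);im=snap('wrist','w2.png')
p=proj(C,(.4327,-.2525,.104));print(p)
g=im.max(2).astype(int); m=((g<75)*255).astype(np.uint8); m[270:]=0
n,l,s,c=cv2.connectedComponentsWithStats(m)
for i in range(1,n):
  if s[i,4]>150: print(s[i],c[i],onz(C,c[i],.104))
"
```

```text
t 1.15 pos [ 0.4304 -0.2541  0.1703] yaw 0.1043 tilt [-1.e-03  2.e-04 -1.e+00] F [ 0.3 -0.3  0.3] w 0.0498
units [ 0.062 -0.034  0.007] turn 0.016
[275.16929049 199.64699717]
[  0   0  83  60 583] [53.04288165 43.71183533] [ 0.52314893 -0.09755959  0.104     ]
[ 391    0  130   47 2753] [447.40646567  16.53069379] [ 0.56564962 -0.34882043  0.104     ]
[364 152 119  75 913] [384.90470975 180.69331873] [ 0.45562325 -0.33090879  0.104     ]
[260 180  27  30 648] [272.85648148 194.66820988] [ 0.43636469 -0.25038935  0.104     ]
[196 205  47  51 540] [222.28703704 229.11666667] [ 0.40491325 -0.21466103  0.104     ]
[285 225  26  45 496] [295.45564516 245.10685484] [ 0.39753203 -0.27207206  0.104     ]
[466 242  19  14 157] [474.22929936 246.76433121] [ 0.41082694 -0.41080661  0.104     ]
```

{"fn": "drive_tool", "kwargs": {
  "series": [
    {"x": 0.12, "y": -0.07, "z": 0.8, "turn": 0},
    {"x": 0.12, "y": -0.07, "z": 1.5, "turn": 0},
    {"x": 0.12, "y": -0.07, "z": 1.96, "turn": 0},
    {"x": 0.12, "y": -0.07, "z": 1.96, "turn": 0},
    {"x": 0.12, "y": -0.07, "z": 1.96, "turn": 0}
  ],
  "grip": 50
}}

```text
t: 1.7
position: [0.4341, -0.253, 0.0927]
tool_rot: [3.138, 0.156, -0.001]
force: [0.1, 0.1, 0.1]
width: 0.0494
grip_force: 0.0
```

{"fn": "drive_tool", "kwargs": {
  "series": [
    {"x": 0, "y": 0, "z": 0, "turn": 0},
    {"x": 0, "y": 0, "z": 0, "turn": 0},
    {"x": 0, "y": 0, "z": 0, "turn": 0},
    {"x": 0, "y": 0, "z": 0, "turn": 0},
    {"x": 0, "y": 0, "z": 0, "turn": 0}
  ],
  "grip": 10
}}

```text
t: 2.2
position: [0.4349, -0.2518, 0.0927]
tool_rot: [3.137, 0.16, 0.001]
force: [-0.3, 0.6, -0.1]
width: 0.0099
grip_force: 0.0
```

```bash
python3 -c "
from h import *
go((.435,-.2508,.092)); print(bot.state()['grip_force']); snap('wrist','w3.png'); snap('side','s3.png')
a=cv2.imread('pics/w3.png');b=cv2.imread('pics/s3.png')[230:350,190:350]
cv2.imwrite('pics/z3.png',np.hstack([a[100:400,120:520],cv2.resize(b,(400,300))]))
"
```

```text
t 2.2 pos [ 0.4349 -0.2518  0.0927] yaw 0.1016 tilt [ 4.e-04 -3.e-04 -1.e+00] F [-0.3  0.6 -0.1] w 0.0099
units [ 0.005 -0.025  0.018] turn -0.003
0.0
```

View pics/z3.png

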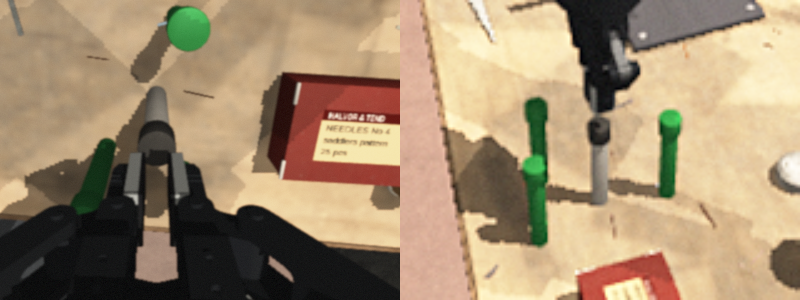

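The fingers closed to 9.9 mm without touching anything. The side crop shows the tips at about (269,272), just above the head top at (269,278), so I'll check against projections.

```bash
python3 -c "
from h import *
S=cam('side');W=cam('wrist')
for z in(.0927,.104,.115): print(z,proj(S,(.4349,-.2518,z)),proj(W,(.4349,-.2518,z)))
print(proj(S,(.4349,-.2518,0)))
" ; python3 -c "
import cv2;a=cv2.imread('pics/w3.png')[200:300,220:320];b=cv2.imread('pics/s3.png')[255:320,240:305]
import numpy as np
cv2.imwrite('pics/z4.png',np.hstack([cv2.resize(a,(400,400),interpolation=2),cv2.resize(b,(400,400),interpolation=2)]))"
```

```text
0.0927 [270.14671914 282.23763818] [277.41040202 238.51527824]
0.104 [270.10107762 278.7290838 ] [277.48843572 247.03930697]
0.115 [270.05597483 275.26194232] [277.57371229 256.35451317]
[270.49660746 309.1342481 ]
```

View pics/z4.png

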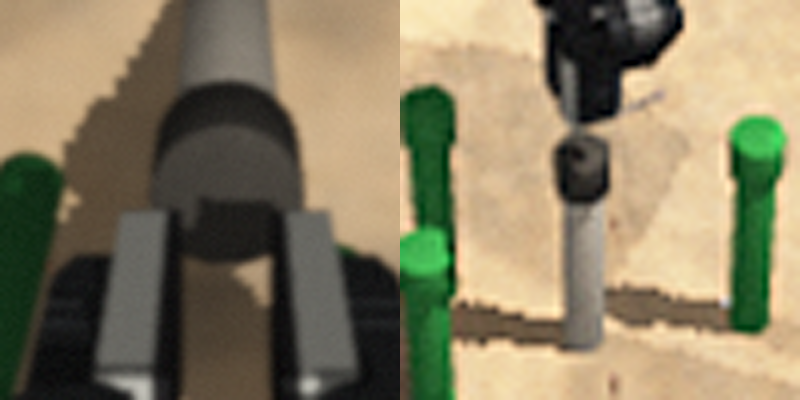

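The pad tips sit about 20 mm behind the TCP, both in the wrist view (row 253 against a predicted 238) and in the side view. The head is centred between them and undisturbed, so I'll reopen, descend 20 mm and close.

{"fn": "drive_tool", "kwargs": {
  "series": [
    {"x": 0, "y": 0, "z": 0, "turn": 0},
    {"x": 0, "y": 0, "z": 0, "turn": 0},
    {"x": 0, "y": 0, "z": 0, "turn": 0},
    {"x": 0, "y": 0, "z": 0.5, "turn": 0},
    {"x": 0, "y": 0, "z": 0.5, "turn": 0}
  ],
  "grip": 50
}}

```text
t: 2.8
position: [0.4331, -0.2505, 0.07]
tool_rot: [-3.134, -0.159, 0.006]
force: [-1.0, 0.3, 0.4]
width: 0.0496
grip_force: 0.0
```

{"fn": "drive_tool", "kwargs": {
  "series": [
    {"x": 0, "y": 0, "z": 0, "turn": 0},
    {"x": 0, "y": 0, "z": 0, "turn": 0},
    {"x": 0, "y": 0, "z": 0, "turn": 0},
    {"x": 0, "y": 0, "z": 0, "turn": 0},
    {"x": 0, "y": 0, "z": 0, "turn": 0}
  ],
  "grip": 10
}}

```text
t: 3.3
position: [0.4349, -0.2519, 0.0728]
tool_rot: [3.137, 0.159, 0.001]
force: [0.0, -0.4, -0.9]
width: 0.0101
grip_force: 0.0
```

```bash
python3 -c "
from h import *
go((.435,-.2508,.25)); print(bot.state()['grip_force']); a=snap('wrist','w5.png'); b=snap('side','s5.png')
a=cv2.imread('pics/w5.png')[180:300,220:340];b=cv2.imread('pics/s5.png')[255:320,240:305]
cv2.imwrite('pics/z5.png',np.hstack([cv2.resize(a,(400,400),interpolation=2),cv2.resize(b,(400,400),interpolation=2)]))"
```

```text
t 3.3 pos [ 0.4349 -0.2519  0.0728] yaw 0.1014 tilt [ 5.e-04 -4.e-04 -1.e+00] F [ 0.  -0.4 -0.9] w 0.0101
units [ 0.007 -0.026 -4.43 ] turn -0.004
0.0
```

View pics/z5.png

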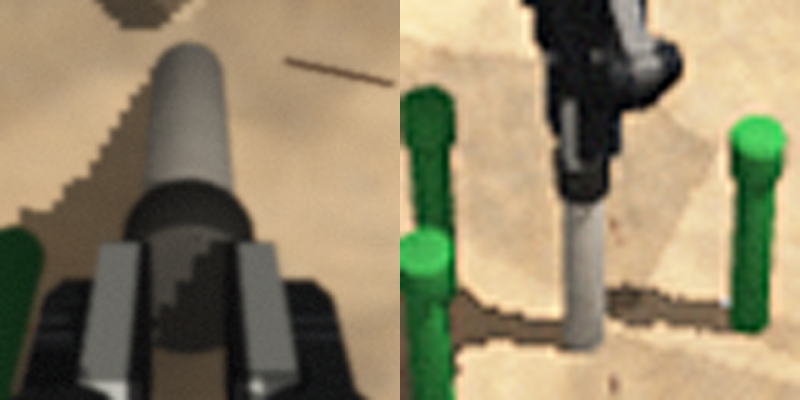

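The pads still missed. The 22 px gap for a 10.1 mm opening gives a depth of about 158 mm, so the tips actually sit about 34 mm behind the TCP, just above the head. I'll reopen and go down another 15 mm.

{"fn": "drive_tool", "kwargs": {
  "series": [
    {"x": 0, "y": 0, "z": 0, "turn": 0},
    {"x": 0, "y": 0, "z": 0, "turn": 0},
    {"x": 0, "y": 0, "z": 0, "turn": 0},
    {"x": 0, "y": 0, "z": 0.36, "turn": 0},
    {"x": 0, "y": 0, "z": 0.36, "turn": 0}
  ],
  "grip": 50
}}

```text
t: 3.9
position: [0.4332, -0.2506, 0.0554]
tool_rot: [-3.135, -0.159, 0.005]
force: [-0.2, 0.8, -0.6]
width: 0.0499
grip_force: 0.0
```

{"fn": "drive_tool", "kwargs": {
  "series": [
    {"x": 0, "y": 0, "z": 0, "turn": 0},
    {"x": 0, "y": 0, "z": 0, "turn": 0},
    {"x": 0, "y": 0, "z": 0, "turn": 0},
    {"x": 0, "y": 0, "z": 0, "turn": 0},
    {"x": 0, "y": 0, "z": 0, "turn": 0}
  ],
  "grip": 10
}}

```text
t: 4.4
position: [0.4348, -0.2519, 0.0582]
tool_rot: [3.137, 0.159, 0.0]
force: [1.3, -0.6, 0.4]
width: 0.0177
grip_force: 58.7
```

```bash
python3 -c "
from h import *
go((.435,-.2508,.25)); print(bot.state()['grip_force']); a=snap('wrist','w6.png'); b=snap('side','s6.png')
a=cv2.imread('pics/w6.png')[180:300,220:340];b=cv2.imread('pics/s6.png')[255:320,240:305]
cv2.imwrite('pics/z6.png',np.hstack([cv2.resize(a,(400,400),interpolation=2),cv2.resize(b,(400,400),interpolation=2)]))"
```

```text
t 4.4 pos [ 0.4348 -0.2519  0.0582] yaw 0.1014 tilt [ 3.e-04 -3.e-04 -1.e+00] F [ 1.3 -0.6  0.4] w 0.0177
units [ 0.009 -0.025 -4.796] turn -0.004
58.687169551849365
```

{"fn": "drive_tool", "kwargs": {
  "series": [
    {"x": 0, "y": 0, "z": -0.6, "turn": 0},
    {"x": 0, "y": 0, "z": -1.8, "turn": 0},
    {"x": 0, "y": 0, "z": -3.0, "turn": 0},
    {"x": 0, "y": 0, "z": -4.2, "turn": 0},
    {"x": 0, "y": 0, "z": -5.2, "turn": 0}
  ],
  "grip": 10
}}

```text
t: 5.0
position: [0.4348, -0.2518, 0.2688]
tool_rot: [3.136, 0.159, 0.002]
force: [-0.2, -0.3, -1.2]
width: 0.0179
grip_force: 58.8
```

```bash
python3 -c "
from h import *
go((.565,.106,.29)); print(bot.state()['grip_force'])"
```

```text
t 5.0 pos [ 0.4348 -0.2518  0.2688] yaw 0.1015 tilt [ 0.0016 -0.0012 -1.    ] F [-0.2 -0.3 -1.2] w 0.0179
units [ 4.145 -8.567 -0.536] turn -0.003
58.803606033325195
```

{"fn": "drive_tool", "kwargs": {
  "series": [
    {"x": 1.0, "y": -1.8, "z": -0.2, "turn": 0},
    {"x": 4.1, "y": -7.3, "z": -0.4, "turn": 0},
    {"x": 4.1, "y": -7.3, "z": -0.4, "turn": 0},
    {"x": 4.1, "y": -7.3, "z": -0.4, "turn": 0},
    {"x": 4.1, "y": -7.3, "z": -0.4, "turn": 0}
  ],
  "grip": 10
}}

```text
t: 5.5
position: [0.5344, -0.0208, 0.2785]
tool_rot: [3.138, 0.159, -0.0]
force: [0.6, -1.2, -1.9]
width: 0.0179
grip_force: 59.0
```

```bash
python3 -c "
from h import *
go((.57,.056,.285)); print(bot.state()['grip_force'])"
```

```text
t 5.5 pos [ 0.5344 -0.0208  0.2785] yaw 0.1014 tilt [-2.e-04 -0.e+00 -1.e+00] F [ 0.6 -1.2 -1.9] w 0.0179
units [ 1.079 -1.821 -0.164] turn -0.005
59.014829993247986
```

{"fn": "drive_tool", "kwargs": {
  "series": [
    {"x": 0.9, "y": -1.8, "z": -0.15, "turn": 0},
    {"x": 0.9, "y": -1.8, "z": -0.15, "turn": 0},
    {"x": 0.9, "y": -1.8, "z": -0.15, "turn": 0},
    {"x": 0.9, "y": -1.8, "z": -0.15, "turn": 0},
    {"x": 0.9, "y": -1.8, "z": -0.15, "turn": 0}
  ],
  "grip": 10
}}

```text
t: 6.0
position: [0.5623, 0.0515, 0.2842]
tool_rot: [3.137, 0.158, -0.001]
force: [-0.2, -0.6, -2.4]
width: 0.0176
grip_force: 59.1
```

```bash
python3 -c "
from h import *
go((.57,.056,.285)); C=cam('wrist'); snap('wrist','w7.png'); snap('side','s7.png')
st=bot.state()['position']
print('nest pred',proj(C,(.5653,.1064,.1995)),'face pred',proj(C,st-[0,0,.0582]), 'side nest',proj(cam('side'),(.5653,.1064,.1995)))
a=cv2.imread('pics/w7.png')[60:330,150:510];b=cv2.imread('pics/s7.png')[90:240,240:340]
cv2.imwrite('pics/z7.png',np.hstack([cv2.resize(a,(540,405)),cv2.resize(b,(260,405),interpolation=2)]))"
```

```text
t 6.0 pos [0.5623 0.0515 0.2842] yaw 0.1004 tilt [-9.e-04 -4.e-04 -1.e+00] F [-0.2 -0.6 -2.4] w 0.0176
units [ 0.202 -0.092 -0.02 ] turn -0.011
nest pred [208.25389813 185.48751892] face pred [277.40774183 206.26175836] side nest [282.8510444  156.76626833]
```

View pics/z7.png

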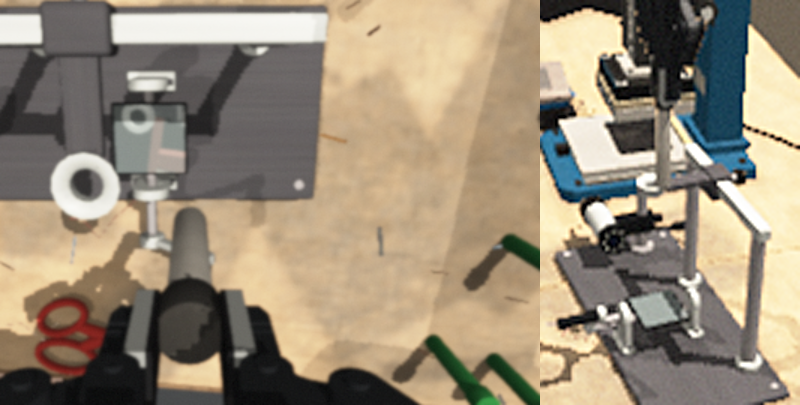

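The setter is held upright. The nest ring centre is at (207,184), about 1 px from the prediction, and the rod end sits under the TCP as predicted.

{"fn": "drive_tool", "kwargs": {
  "series": [
    {"x": 0.23, "y": -0.9, "z": 0, "turn": 0},
    {"x": 0.23, "y": -1.37, "z": 0, "turn": 0},
    {"x": 0.23, "y": -1.37, "z": 0, "turn": 0},
    {"x": 0.23, "y": -1.37, "z": 0, "turn": 0},
    {"x": 0.23, "y": -1.37, "z": 0, "turn": 0}
  ],
  "grip": 10
}}

```text
t: 6.6
position: [0.5664, 0.1067, 0.2847]
tool_rot: [3.137, 0.157, 0.0]
force: [0.2, -0.0, -1.4]
width: 0.0179
grip_force: 59.2
```

```bash
python3 -c "
from h import *
go((.566,.107,.169))"
```

```text
t 6.6 pos [0.5664 0.1067 0.2847] yaw 0.0999 tilt [ 1.e-04 -4.e-04 -1.e+00] F [ 0.2 -0.  -1.4] w 0.0179
units [-0.008 -0.01   2.892] turn -0.015
```

{"fn": "drive_tool", "kwargs": {
  "series": [
    {"x": 0, "y": 0, "z": 0.4, "turn": 0},
    {"x": 0, "y": 0, "z": 0.7, "turn": 0},
    {"x": 0, "y": 0, "z": 0.95, "turn": 0},
    {"x": 0, "y": 0, "z": 1.2, "turn": 0},
    {"x": 0, "y": 0, "z": 1.3, "turn": 0}
  ],
  "grip": 10
}}

```text
t: 7.1
position: [0.5656, 0.1077, 0.2305]
tool_rot: [3.137, 0.159, -0.004]
force: [0.5, 0.5, -2.4]
width: 0.0181
grip_force: 59.2
```

{"fn": "drive_tool", "kwargs": {
  "series": [
    {"x": 0, "y": 0, "z": 0.3, "turn": 0},
    {"x": 0, "y": 0, "z": 0.7, "turn": 0},
    {"x": 0, "y": 0, "z": 1.1, "turn": 0},
    {"x": 0, "y": 0, "z": 1.3, "turn": 0},
    {"x": 0, "y": 0, "z": 1.38, "turn": 0}
  ],
  "grip": 10
}}

```text
t: 7.6
position: [0.5658, 0.1077, 0.1758]
tool_rot: [3.137, 0.159, -0.003]
force: [0.8, 0.0, -1.1]
width: 0.0176
grip_force: 59.3
```

```bash
python3 -c "
from h import *
go((.566,.107,.169))"
```

```text
t 7.6 pos [0.5658 0.1077 0.1758] yaw 0.1014 tilt [-1.8e-03 -4.0e-04 -1.0e+00] F [ 0.8  0.  -1.1] w 0.0176
units [0.003 0.017 0.169] turn -0.004
```

{"fn": "drive_tool", "kwargs": {
  "series": [
    {"x": 0, "y": 0, "z": 0.05, "turn": 0},
    {"x": 0, "y": 0, "z": 0.1, "turn": 0},
    {"x": 0, "y": 0, "z": 0.12, "turn": 0},
    {"x": 0, "y": 0, "z": 0.12, "turn": 0}
  ],
  "grip": 10
}}

```text
t: 8.0
position: [0.5664, 0.108, 0.1729]
tool_rot: [-3.137, -0.159, -0.0]
force: [0.4, -0.1, -1.3]
width: 0.0179
grip_force: 59.3
```

{"fn": "drive_tool", "kwargs": {
  "series": [
    {"x": 0, "y": 0, "z": 0.03, "turn": 0},
    {"x": 0, "y": 0, "z": 0.06, "turn": 0},
    {"x": 0, "y": 0, "z": 0.06, "turn": 0}
  ],
  "grip": 10
}}

```text
t: 8.3
position: [0.5662, 0.1079, 0.1701]
tool_rot: [-3.138, -0.159, 0.0]
force: [-0.7, 0.0, -1.6]
width: 0.0179
grip_force: 59.3
```

{"fn": "drive_tool", "kwargs": {
  "series": [
    {"x": 0, "y": 0, "z": 0, "turn": 0},
    {"x": 0, "y": 0, "z": 0, "turn": 0},
    {"x": 0, "y": 0, "z": 0, "turn": 0},
    {"x": 0, "y": 0, "z": 0, "turn": 0},
    {"x": 0, "y": 0, "z": 0, "turn": 0}
  ],
  "grip": 50
}}

```text
t: 8.8
position: [0.5664, 0.1079, 0.1704]
tool_rot: [-3.138, -0.159, -0.0]
force: [0.4, 0.2, 0.6]
width: 0.0499
grip_force: 0.0
```

{"fn": "drive_tool", "kwargs": {
  "series": [
    {"x": 0, "y": 0, "z": -0.5, "turn": 0},
    {"x": 0, "y": 0, "z": -1.2, "turn": 0},
    {"x": 0, "y": 0, "z": -2.0, "turn": 0},
    {"x": 0, "y": 0, "z": -2.0, "turn": 0},
    {"x": 0, "y": 0, "z": -2.0, "turn": 0}
  ],
  "grip": 50
}}

```text
t: 9.3
position: [0.5669, 0.1079, 0.2513]
tool_rot: [-3.138, -0.159, -0.004]
force: [-0.5, 0.4, -0.5]
width: 0.05
grip_force: 0.0
```

```bash
python3 -c "
from h import *
go((.46,.03,.25)); C=cam('wrist'); snap('wrist','w8.png'); snap('side','s8.png')
print('headtop pred',proj(C,(.566,.107,.215)),'crank pred',proj(C,(.462,.0296,.092)))
S=cam('side')
print('side crank',proj(S,(.462,.0296,.092)),'face',proj(S,(.566,.107,.112)))
a=cv2.imread('pics/w8.png')[60:330,150:510];b=cv2.imread('pics/s8.png')[130:220,230:330]
cv2.imwrite('pics/z8.png',np.hstack([cv2.resize(a,(400,300)),cv2.resize(b,(400,300),interpolation=2)]))"
```

```text
t 9.3 pos [0.5669 0.1079 0.2513] yaw 0.1014 tilt [ 2.3e-03  2.0e-04 -1.0e+00] F [-0.5  0.4 -0.5] w 0.05
units [-2.856  1.667  0.027] turn -0.004
headtop pred [278.28417253 218.13724069] crank pred [337.50950137 274.72266329]
side crank [254.54291307 208.17699018] face [282.72638362 182.41164514]
```

View pics/z8.png

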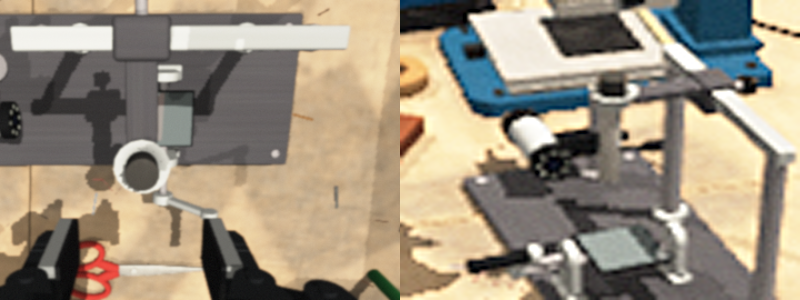

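The setter is seated in the nest in both views, and the crank bar's middle in the side view, about (254,208), matches the prediction. Next I'll hover over the crank.

{"fn": "drive_tool", "kwargs": {
  "series": [
    {"x": -1.2, "y": 0.7, "z": 0, "turn": 0},
    {"x": -2.4, "y": 1.4, "z": 0.3, "turn": 0},
    {"x": -2.85, "y": 1.67, "z": 1.4, "turn": 0},
    {"x": -2.85, "y": 1.67, "z": 2.0, "turn": 0},
    {"x": -2.85, "y": 1.67, "z": 2.0, "turn": 0}
  ],
  "grip": 50
}}

```text
t: 9.9
position: [0.4548, 0.0298, 0.1635]
tool_rot: [-3.136, -0.157, 0.018]
force: [-0.1, -0.2, -0.5]
width: 0.0501
grip_force: 0.0
```

```bash
python3 -c "
from h import *
go((.462,.0296,.17)); C=cam('wrist'); im=snap('wrist','w9.png')
p=proj(C,(.462,.0296,.092));print(p)
g=im.max(2).astype(int); m=((g<60)*255).astype(np.uint8); m[300:]=0
n,l,s,c=cv2.connectedComponentsWithStats(m)
for i in range(1,n):
  if s[i,4]>150:
    ys,xs=np.where(l==i); r=cv2.minAreaRect(np.c_[xs,ys].astype(np.float32)); print(s[i],c[i].round(1),np.round(r[0],1),np.round(r[1],1),r[2],onz(C,r[0],.092).round(4))
"
```

```text
t 9.9 pos [0.4548 0.0298 0.1635] yaw 0.1001 tilt [-0.0116  0.0012 -0.9999] F [-0.1 -0.2 -0.5] w 0.0501
units [ 0.176  0.022 -0.163] turn -0.013
[278.39921475 190.79383141]
[   0    0   55   87 3321] [23.  49.9] [27. 43.] [54. 86.] 0.0 [0.5465 0.2058 0.092 ]
[ 76   0  38   8 206] [95.7  2.7] [94.5  3.5] [ 7. 37.] 90.0 [0.5743 0.1598 0.092 ]
[  60    0  125  115 4447] [139.8  55.5] [122.8  59.3] [113.8 123.1] 87.56334686279297 [0.5428 0.143  0.092 ]
[ 185    0  119   95 2250] [255.3  44.5] [246.8  48.5] [ 59.7 148.4] 47.96823501586914 [0.5578 0.0607 0.092 ]
[270 164  15  56 783] [276.5 191.5] [277.  191.5] [14. 55.] 0.0 [0.4613 0.0306 0.092 ]
[ 12 209  25  34 238] [ 24.9 225.4] [ 24.5 225.8] [ 6.9 40.6] 30.963754653930664 [0.4134 0.2243 0.092 ]
[485 252  72  48 874] [516.5 277.4] [519.3 279.6] [82.2 17.2] 35.2563591003418 [ 0.4065 -0.1756  0.092 ]
[199 257  23  43 620] [213.  282.6] [210. 278.] [42. 22.] 90.0 [0.3818 0.0779 0.092 ]
[332 257  22  43 570] [339.7 282.9] [336.4 280.9] [45.6 19.1] 69.44395446777344 [ 0.3899 -0.026   0.092 ]
[171 267  27  33 409] [184.3 283.7] [184.2 283.1] [12.4 39.7] 23.498565673828125 [0.3749 0.099  0.092 ]
[356 268  25  32 363] [367.4 285.3] [365. 285.] [38.5 15.2] 63.43495178222656 [ 0.3884 -0.0502  0.092 ]
[540 270  20  21 255] [550.9 278.2] [551.9 278.2] [23.9 13.7] 29.357751846313477 [ 0.4105 -0.2018  0.092 ]
```

View pics/w9.png

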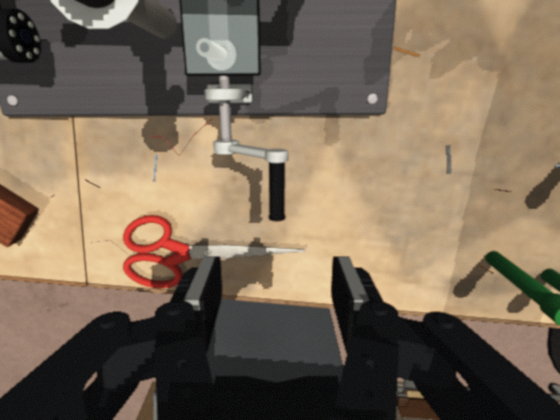

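The bar is at (277,191), close to where I expected it. I'll centre over it, let the arm settle, then remeasure the bar and the pivot shaft.

{"fn": "drive_tool", "kwargs": {
  "series": [
    {"x": 0.03, "y": 0, "z": 0, "turn": 0},
    {"x": 0.03, "y": 0, "z": 0, "turn": 0},
    {"x": 0.03, "y": 0, "z": 0, "turn": 0},
    {"x": 0.03, "y": 0, "z": 0, "turn": 0}
  ],
  "grip": 50
}}

```text
t: 10.35
position: [0.4618, 0.0302, 0.1714]
tool_rot: [3.137, 0.16, 0.003]
force: [-0.4, -0.5, -0.1]
width: 0.0497
grip_force: 0.0
```

```bash
python3 -c "
from h import *
C=cam('wrist'); im=snap('wrist','w10.png')
g=im.max(2).astype(int); m=((g<60)*255).astype(np.uint8); m[300:]=0
n,l,s,c=cv2.connectedComponentsWithStats(m)
for i in range(1,n):
  ys,xs=np.where(l==i)
  if 500<s[i,4]<1100 and 240<c[i][0]<310 and 150<c[i][1]<230:
    r=cv2.minAreaRect(np.c_[xs,ys].astype(np.float32)); P=onz(C,r[0],.092);print(s[i],np.round(r[0],1),P.round(4))
# pivot shaft: bright columns rows 112..140 ; lines
for v in range(100,145,6):
  row=im[v,190:262].astype(int).min(1); print(v,''.join('%4d'%x for x in row[15:55:2]))
# base plate near edge heading
q=[]
for u in list(range(20,190,10))+list(range(270,370,10)):
  col=im[60:160,u].astype(float).mean(1); d=np.diff(cv2.GaussianBlur(col[:,None],(1,5),0).ravel()); q.append((u,60+np.argmax(d)+.5))
W=np.array([onz(C,x,.01) for x in q]); k=np.polyfit(W[:,1],W[:,0],1); r=abs(W[:,0]-np.polyval(k,W[:,1])); ok=r<np.median(r)*2.5
k=np.polyfit(W[ok,1],W[ok,0],1);print('heading',-np.arctan(k[0]),ok.sum(),r.max())
go((P[0],P[1],.046))
np.savez('c10.npz',K=C[0],R=C[1],o=C[2])
"
```

```text
[269 172  15  54 709] [276.  198.5] [0.4613 0.0308 0.092 ]
100   48  87 131 144 152 159 163 171 175 183 185 184 177 165 159 153 144 136 121 100
106   89 107 152 178 192 209 216 218 223 223 218 217 214 207 198 186 173 148 120  88
112   92  88  81  84  88  89  92  87  91  95  96  86  70  77  87  85  80  82  82  79
118   76  47  43  45  46  46  45  49 106 166 182 169 132  74  46  47  50  61  84  95
124   60  57  54  56  54  56  55  58  99 163 181 173 138  76  49  53  51  56  58  59
130  141  91  67  70  75  75  79  77  99 159 180 175 145  90  73 117 130 134 136 136
136  144 148 149 147 131 122  90  79  91 149 177 177 151 117 128 132 129 130 128 127
142  151 151 154 157 158 157 148  94  87 142 178 179 157 115 128 131 130 129 132 134
heading 0.10609100699182329 24 0.028981711458805404
t 10.4 pos [0.4616 0.0302 0.1711] yaw 0.1019 tilt [ 1.2e-03 -1.0e-04 -1.0e+00] F [-1.  -0.1 -0.5] w 0.05
units [-0.008 -0.018  3.128] turn -0.001
```

{"fn": "drive_tool", "kwargs": {
  "series": [
    {"x": 0, "y": -0.02, "z": 0.8, "turn": 0},
    {"x": 0, "y": -0.02, "z": 1.7, "turn": 0},
    {"x": 0, "y": -0.02, "z": 2.5, "turn": 0},
    {"x": 0, "y": -0.02, "z": 3.1, "turn": 0},
    {"x": 0, "y": -0.02, "z": 3.1, "turn": 0}
  ],
  "grip": 50
}}

```text
t: 10.9
position: [0.4575, 0.0312, 0.0425]
tool_rot: [-3.136, -0.159, 0.012]
force: [-0.0, -0.4, -1.2]
width: 0.0497
grip_force: 0.0
```

{"fn": "drive_tool", "kwargs": {
  "series": [
    {"x": 0, "y": 0, "z": 0, "turn": 0},
    {"x": 0, "y": 0, "z": 0, "turn": 0},
    {"x": 0, "y": 0, "z": 0, "turn": 0},
    {"x": 0, "y": 0, "z": 0, "turn": 0},
    {"x": 0, "y": 0, "z": 0, "turn": 0}
  ],
  "grip": 4
}}

```text
t: 11.4
position: [0.4626, 0.0303, 0.0485]
tool_rot: [3.136, 0.159, 0.006]
force: [-1.2, -1.9, 6.4]
width: 0.0091
grip_force: 58.9
```

```bash
python3 -c "
from h import *
d=np.load('c10.npz');C=(d['K'],d['R'],d['o'])
th=.103;X=np.array([np.cos(th),np.sin(th)]);Y=np.array([-X[1],X[0]])
pv=onz(C,(225.7,127),.05)[:2]; cr=np.array([.4613,.0308]); ne=np.array([.5662,.1076])
st=bot.state(); tc=st['position'][:2]
print('crank-pivot y',(cr-pv)@Y,'tcp-pivot',(tc-pv)@Y,'nest-pivot',(ne-pv)@Y,'nest-crank',(ne-cr)@Y,'nest x',(ne-cr)@X-.111)
S=cam('side');print(st['grip_force']);go(st['position'])
"
```

```text
crank-pivot y -0.04306606214399373 tcp-pivot -0.043662584621084057 nest-pivot 0.022541306670439232 nest-crank 0.06560736881443296 nest x 0.0012404702290888386
58.92700910568237
t 11.4 pos [0.4626 0.0303 0.0485] yaw 0.1015 tilt [ 0.0039 -0.001  -1.    ] F [-1.2 -1.9  6.4] w 0.0091
units [0. 0. 0.] turn -0.003
```

{"fn": "drive_tool", "kwargs": {
  "series": [
    {"x": 0, "y": -0.11, "z": -0.1, "turn": 0},
    {"x": 0, "y": -0.23, "z": -0.19, "turn": 0},
    {"x": 0, "y": -0.36, "z": -0.265, "turn": 0},
    {"x": 0, "y": -0.495, "z": -0.33, "turn": 0},
    {"x": 0, "y": -0.64, "z": -0.38, "turn": 0}
  ],
  "grip": 4
}}

```text
t: 11.9
position: [0.4602, 0.0525, 0.0647]
tool_rot: [3.128, 0.16, 0.005]
force: [-3.6, -13.6, 10.5]
width: 0.0097
grip_force: 58.7
```

{"fn": "drive_tool", "kwargs": {
  "series": [
    {"x": 0, "y": -0.145, "z": -0.035, "turn": 0},
    {"x": 0, "y": -0.295, "z": -0.055, "turn": 0},
    {"x": 0, "y": -0.445, "z": -0.06, "turn": 0},
    {"x": 0, "y": -0.595, "z": -0.05, "turn": 0},
    {"x": 0, "y": -0.69, "z": -0.035, "turn": 0}
  ],
  "grip": 4
}}

```text
t: 12.4
position: [0.4573, 0.0819, 0.0663]
tool_rot: [3.132, 0.161, 0.005]
force: [-8.6, -5.5, 6.6]
width: 0.0094
grip_force: 60.9
```

{"fn": "drive_tool", "kwargs": {
  "series": [
    {"x": 0, "y": 0, "z": 0, "turn": 0},
    {"x": 0, "y": 0, "z": 0, "turn": 0},
    {"x": 0, "y": 0, "z": 0, "turn": 0},
    {"x": 0, "y": 0, "z": 0, "turn": 0},
    {"x": 0, "y": 0, "z": 0, "turn": 0}
  ],
  "grip": 4
}}

```text
t: 12.9
position: [0.4566, 0.0834, 0.0656]
tool_rot: [3.137, 0.158, 0.003]
force: [-4.0, -2.4, 11.3]
width: 0.0093
grip_force: 62.1
```

```bash
python3 -c "
from h import *
th=.103;Y=np.array([-np.sin(th),np.cos(th)])
st=bot.state();p=st['position'];print('dy',(p[:2]-[.4626,.0303])@Y,'dz',p[2]-.0485,st['grip_force'],st['joint_velocities'].round(3));go(p)
W=cam('wrist');snap('wrist','w12.png');snap('side','s12.png');snap('top','t12.png')
S=cam('side')
print('side grip pred',proj(S,p+[0,0,.045]),'face',proj(S,(.5662,.1076,.111)),proj(W,(.5662,.1076,.111)))
a=cv2.imread('pics/w12.png')[0:300,100:400];b=cv2.imread('pics/s12.png')[140:220,230:325]
cv2.imwrite('pics/z12.png',np.hstack([cv2.resize(a,(400,400)),cv2.resize(b,(400,400),interpolation=2)]))"
```

```text
dy 0.05342096874427209 dz 0.017114344926347988 62.07659840583801 [ 0.001 -0.001  0.002 -0.001 -0.001 -0.001]
t 12.9 pos [0.4566 0.0834 0.0656] yaw 0.1009 tilt [ 0.0022 -0.001  -1.    ] F [-4.  -2.4 11.3] w 0.0093
units [0. 0. 0.] turn -0.008
side grip pred [248.42588046 192.50695774] face [282.73256222 182.57773585] [240.28963583  -9.60044527]
```

I've used all ten picture views, so I'll check the mirror angle numerically from its edges.

```bash
python3 -c "
from h import *
th=.103;X=np.array([np.cos(th),np.sin(th),0]);Y=np.array([-X[1],X[0],0]);Z=np.array([0,0,1.])
nest=np.array([.5662,.1076,0]);O=nest-.0229*Y
W=cam('wrist');S=cam('side')
for a in(.92,.97,1.02):
  for xs in(-.03,.03):
    for s in(-1,1):
      P=O+xs*X+s*.029*np.cos(a)*Y+(.05-s*.029*np.sin(a))*Z
      print(a,xs,s,'W',proj(W,P).round(1),'S',proj(S,P).round(1))
im=cv2.cvtColor(cv2.imread('pics/w12.png'),cv2.COLOR_BGR2RGB)
print('wrist rows')
for v in(4,20,36,52): print(v,[tuple(im[v,u]) and int(im[v,u].mean()) for u in range(200,340,3)])
s=cv2.cvtColor(cv2.imread('pics/s12.png'),cv2.COLOR_BGR2RGB)
print('side')
for v in range(184,224,2): print(v,[int(x) for x in s[v,262:306:1].mean(1)])
"
```

```text
0.92 -0.03 -1 W [335.8  85.7] S [278.2 202.4]
0.92 -0.03 1 W [264.5  87.5] S [274.1 208.3]
0.92 0.03 -1 W [343.2 -65.4] S [296.9 198.2]
0.92 0.03 1 W [263.2 -28.3] S [292.  204.2]
0.97 -0.03 -1 W [333.6  85.7] S [278.1 201.9]
0.97 -0.03 1 W [266.5  87.5] S [274.2 208.7]
0.97 0.03 -1 W [340.8 -66.3] S [296.8 197.7]
0.97 0.03 1 W [265.4 -27.8] S [292.2 204.6]
1.02 -0.03 -1 W [331.3  85.7] S [277.9 201.5]
1.02 -0.03 1 W [268.5  87.5] S [274.3 209.1]
1.02 0.03 -1 W [338.2 -67.2] S [296.6 197.3]
1.02 0.03 1 W [267.7 -27.3] S [292.3 205. ]
wrist rows
4 [48, 48, 45, 45, 57, 75, 75, 73, 71, 73, 69, 66, 63, 62, 58, 60, 58, 57, 59, 71, 55, 47, 119, 159, 159, 153, 154, 154, 168, 179, 179, 182, 182, 183, 185, 184, 180, 150, 176, 236, 147, 145, 143, 144, 142, 134, 36]
20 [50, 49, 48, 48, 48, 51, 49, 47, 49, 54, 57, 60, 61, 53, 49, 47, 48, 50, 49, 49, 49, 46, 117, 178, 183, 184, 180, 179, 179, 181, 182, 182, 182, 178, 179, 182, 182, 182, 161, 170, 211, 240, 201, 127, 232, 194, 22]
36 [46, 47, 46, 46, 49, 49, 47, 48, 47, 48, 45, 47, 48, 48, 50, 47, 48, 47, 49, 48, 45, 46, 111, 184, 184, 184, 184, 1
[... 3758 characters left out ...]
46, 48, 43, 34, 90, 113, 107, 103, 100, 105, 100, 94, 93, 96, 102, 101, 96, 106]
218 [118, 126, 115, 77, 60, 62, 54, 60, 134, 162, 174, 134, 151, 226, 198, 119, 99, 109, 105, 119, 115, 123, 116, 109, 96, 48, 32, 38, 44, 37, 36, 66, 97, 109, 100, 103, 101, 99, 100, 107, 100, 97, 104, 105]
220 [117, 119, 116, 117, 84, 73, 102, 102, 66, 130, 216, 221, 233, 228, 157, 104, 107, 109, 106, 105, 106, 104, 102, 106, 103, 110, 64, 35, 35, 44, 40, 39, 74, 83, 78, 82, 78, 99, 86, 93, 105, 112, 107, 105]
222 [169, 211, 195, 177, 144, 67, 61, 117, 118, 107, 103, 95, 95, 104, 103, 103, 107, 109, 105, 107, 105, 101, 105, 104, 108, 128, 126, 77, 39, 40, 46, 46, 42, 38, 45, 42, 39, 29, 36, 48, 42, 45, 53, 58]
```

```bash
python3 -c "
from station import bot
print(bot.sign_off())"
```

```text
the job is handed in; nothing more can be done
None
```

I've handed the job in with the setter seated in the nest and the gripper still holding the crank with the mirror at about 0.97 rad, aimed at the setter's face. I couldn't check the little camera's own view; the angle comes from how far the crank moved and the mirror's edges in the wrist picture.

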